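# Switch off the slide dryer and hold its lid at the index

### The arm

A 6-joint arm with a two-finger parallel gripper is mounted at the origin on a cart in front of the work surface, level with it; the furniture and walls round the work are solid. World frame = base frame: x ahead of the robot, y to its left, z up, the work surface at z = 0. Lengths are in m, angles in rad, forces in N, time in s.
With the tool pointing down it reaches from about 0.35 to 0.975 m from the base axis. Payload 4.9 kg.
Tool frame: the origin (TCP) lies at the very end of the fingers, on their centre line; the grasp point (between the pads) lies 19 mm behind it; z points along the fingers, y is the line along which they close (so a half turn about z gives the same grasp; the last joint's range is limited). The gripper opens to 85 mm and grips with 20 to 120 N. Pads are 22 mm wide; open, the fingers measure 114 mm over their backs; the gripper's body (76 mm by 85 mm) begins 54 mm behind the grasp point. The pads swing forward as they close: fully open they stand 13 mm farther back than shut.
Start: joints at [0.985, 0.053, 1.613, -0, 1.476, -0.119], TCP at [0.281, 0.558, 0.231] pointing down, gripper open.
Joint ranges: [-3.01, 3.01], [-1.01, 2.22], [0.06, 2.58], [-1.02, 4.17], [0.09, 2.62], [-3.14, 3.14]. Speed limits (rad/s): [2.57, 2.57, 3.14, 3.14, 3.14, 3.14].

### API

Orientations are given as a rotation vector (axis times angle).
In Python, from station import get_obs, get_image, finish_job gives the robot as it stands. The module is installed in compiled form; this text tells all that it offers.
- The arm moves only by the tool carry_out, never from a script. Its argument "rows" is a list of rows, each a list of 7 numbers: the turn, a rotation vector about the tool's x, y, z as a fraction of full scale, then the shift along the tool's x, y, z as a fraction of full scale, then the closure, from -1 (fully open) to 1 (shut). A call has 1 to 5 rows; each row is the pose to reach, as a shift and turn from the pose commanded when the call began, along the tool's axes at that moment, turning the shorter way round; what a row does not reach only later rows make up. Full scale, the value 1, is 300 mm for a shift and pi rad for a turn. A row lasts 1/10 s, in which the tool goes at most 50 mm and 8.59 degrees, less where a joint would pass 70% of its speed; a pose out of reach is approached as far as the arm can. A call with a number of a shift or a turn outside -1 to 1 is refused whole. A call with a gripper value outside its range is refused whole. The fingers move at their own pace and stop on an object; "force" is the grip in N (left out, the last holds). Time passes only in rows, so rows that repeat a pose let the fingers close. It gives the time, the measured TCP pose, the force, the opening and the grip force at its end, in the units of the state.
- get_obs(): the state, without advancing time (a new reading comes with each control period).
- get_image(name): name is "scene" or "top" or "wrist"; returns a dict with "img" (400x640x3 uint8, blue, green, red), "mtx" (3x3 intrinsics, pixels), "R" (3x3) and "t" (3): a world point X has camera coordinates R X + t. Camera axes: x right, y down, z forward; pixel columns grow to the right and rows downward; lengths in m; the calibration is good to about 2 mm. A picture is of the moment at which its call begins. There is no depth.
- finish_job(): hands the job in; it is judged then, once.
The state is a dict: "t": time; "q": joint angles; "dq": joint speeds; "effort": joint torques, N m; "tool_pos": TCP position; "tool_rot": TCP orientation; "contact_force": force on the tool from outside, world axes, zero at the start; "wrist_torque": the same for the moment, N m; "opening": finger opening in m; "grip_force": force on a finger pad.
Only numpy, scipy, OpenCV 4.12 (cv2) and the standard library are available. Lean on these libraries where they do the work, as an engineer would, in place of code of your own. Each camera call takes 0.05 s, during which the arm holds its last target. There are 200 camera calls.

### The job

A colleague needs both hands to reach into the slide dryer. First flip the toggle of the bench isolator over from on to off while the dryer's lid is still shut; then take the lid by its ball knob, raise it until its pointer stands opposite the index clip on the quadrant scale, and finish while still holding it there by the knob (the lid falls shut if let go). Do not shift the index clip or the things lying about.

Things in the scene. Friction and masses are not known exactly. Their poses are not given: they have to be found in the camera images.
- dryer: Slide dryer: fixed hollow grey metal box, 170 (x) x 190 (y) x 96 mm high, vent slots in front. Upright aluminium quadrant plate along its left (+y) side, 107 mm from the middle: an arc 100 to 135 mm from the hinge line, up to 0.235 m high. Origin: centre of its underside; x from front (knob) to back (hinge), z up. The lid's hinge line runs along y at x = +78, z = 100 mm.
- lid: The lid: 8 mm aluminium frame with a clear pane, 158 mm from hinge to front edge, 188 mm wide, 0.25 to 0.5 kg. Origin: middle of the hinge line, at the top of the dryer's back; x along the lid from front edge to hinge, y along the hinge line to the left. It has no stay: it falls shut when let go.
- lid_angle (a joint): Lid angle about the hinge line, rad: 0 shut (level), growing as the knob side rises, at most 1.4.
- lid_knob (a point): Black ball knob, 28 mm diameter, on an 8 mm stem, centre 40 mm ahead of the middle of the lid's front edge. This point: the ball's centre, 198 mm from the hinge line, 100 mm above the desk when shut. Its axes turn with the lid (x along the lid to the hinge, y along the hinge line). Gripped at its two sides along y, the ball turns between the fingers, so the hand can stay upright as the lid rises.
- lid_pointer (a point): Tip of the pointer, a dark steel blade 4 mm thick fixed to the lid's left edge, outside the quadrant plate. The tip lies 116 mm from the hinge line, in the lid's middle plane, 121 mm left of the lid's middle. Its x axis lies along the lid, from knob to hinge.
- index (a joint): Setting of the index clip on the quadrant scale, rad, measured just as the lid's angle: the pointer stands opposite the clip when both angles are equal. Between 0.5 and 0.95; the clip is clamped firmly.
- index_mark (a point): Nose of the index clip: a bare steel block 10 mm thick, 26 mm wide, on the inner edge of the quadrant plate, its small nose pointing outwards, a thumbscrew on its left. The nose end lies 113 mm from the hinge line, 121 mm left of the dryer's middle. Its x axis points from the nose to the hinge line.
- isolator_base: Bench isolator: small fixed grey box, 78 (x) x 60 (y) x 43 mm high, right of the dryer, with a toggle on top. Origin: centre of its underside; z up. A rubber cable gland on its +x end marks the on side. The toggle's hinge axis runs along its y, 48 mm above the desk over its middle.
- isolator (a joint): Angle of the toggle, rad: +0.6 on (leaning to the base's +x, where it starts), -0.6 off (leaning to the base's -x), 0 upright. Its paddle is heavy: once pushed past upright it tumbles to the other end and rests there; about 1.5 N at the tip moves it.
- isolator_tip (a point): Top end of the toggle's black paddle (13 mm thick, 40 mm wide along the hinge axis, 40 mm tall), on its middle line, 62 mm from the toggle's hinge axis.
- clamp_lamp: Obstacle, fixed: the white lamp on the desk's front edge. Its post rises at about x = 0.34, y = 0.11 to 0.55 m height, from where an arm runs forward to a wide shade over the desk's left half, 0.55 m up. To pass from one side to the other, first fold the robot's arm in or straight up. Origin: x = 0.574, y = 0.195, below the desk top, not at the post.
- remote: Bystander: white remote control, 150 x 44 x 19 mm, lying loose. Origin: centre of its underside.
- jar: Bystander: specimen jar with screw cap, 61 mm diameter, 62 mm tall, loose. Origin: centre of its underside.
- timer: Bystander: small lab timer, 60 x 64 x 18 mm, loose. Origin: centre of its underside.
- dish: Bystander: petri dish, 92 mm diameter, 14 mm tall, loose. Origin: centre of its underside.

How it is judged:
By the outcome, as a careful person would: the job done as asked, in the order asked, and still so for the second after the job is handed in, while the arm keeps its last pose, push and grip.
It also fails if it takes over 70 s, if anything falls off the work surface, if the arm or the gripper's body presses on something with over 40 N, if the wrist force passes 120 N, or if a joint passes its speed limit or range.

## Working session

There is one attempt and no reset: what is moved stays moved. The work goes in short steps, Python scripts to look and compute and a tool call to move; the robot and the scene stay as the last step left them, time stands still between calls to the robot, and variables do not carry over. Pictures are saved under pics/ and viewed, at most 10 in all, crops included, and the job is handed in when it is done.

Besides the shell and the picture viewer there is one more tool, called after ">>>" as name(argument=value, ...) on one line, values as JSON. carry_out: Moves the arm, as the interface text tells. Shift numbers are shares of 300 mm and turn numbers shares of pi rad, none past 1 either way. Its arguments: {"type":"object","properties":{"rows":{"type":"array"},"force":{"type":"number"}},"required":["rows"]}

```bash
mkdir -p pics
python3 - <<'E'
from station import get_obs,get_image
import cv2,numpy as np,pickle
o=get_obs();print({k:np.round(v,3) for k,v in o.items()})
d={}
for n in("scene","top"):
    d[n]=get_image(n);cv2.imwrite(f"pics/{n}0.png",d[n]["img"])
    print(n,d[n]["mtx"].round(1).tolist(),d[n]["R"].round(3).tolist(),d[n]["t"].round(3).tolist())
pickle.dump(d,open("d0.pkl","wb"))
E
```

```text
{'t': np.float64(0.0), 'q': array([ 0.985,  0.053,  1.614, -0.   ,  1.476, -0.119]), 'dq': array([-0.001,  0.001, -0.   , -0.001,  0.   , -0.001]), 'effort': array([-1.0000e-03, -3.9369e+01, -3.7017e+01, -0.0000e+00,  7.0000e-03,
       -0.0000e+00]), 'tool_pos': array([0.281, 0.558, 0.23 ]), 'tool_rot': array([-7.260e-01, -3.056e+00,  3.000e-03]), 'contact_force': array([-0.278,  0.726, -0.129]), 'wrist_torque': array([ 0.045,  0.004, -0.029]), 'grip_force': np.float64(0.0), 'opening': np.float64(0.085)}
scene [[369.6, 0.0, 321.6], [0.0, 369.6, 203.6], [0.0, 0.0, 1.0]] [[0.741, -0.672, -0.004], [-0.461, -0.504, -0.73], [0.489, 0.543, -0.683]] [-0.502, 0.217, 0.71]
top [[466.6, 0.0, 322.3], [0.0, 466.6, 200.2], [0.0, 0.0, 1.0]] [[0.013, -1.0, 0.005], [-0.998, -0.014, -0.063], [0.063, -0.005, -0.998]] [-0.134, 0.554, 1.09]
```

View pics/scene0.png

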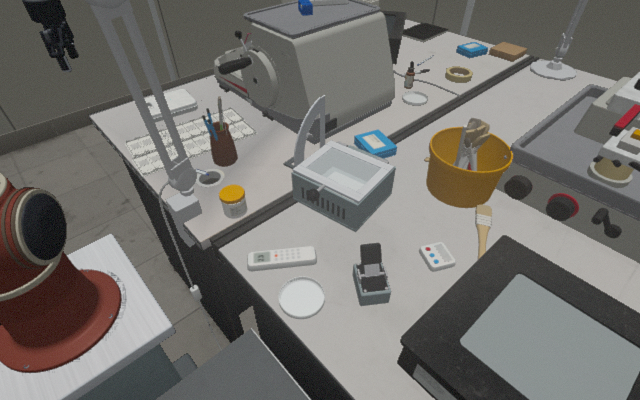

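View pics/top0.png

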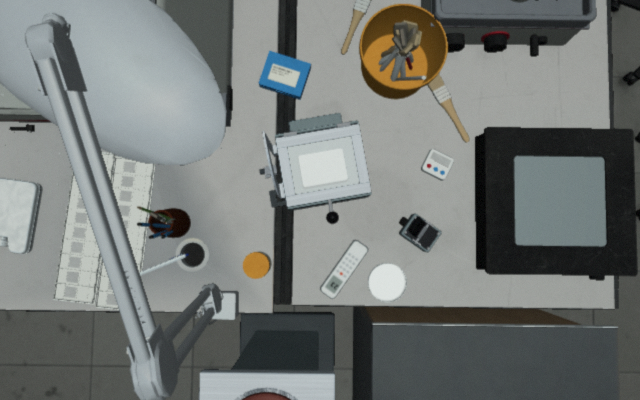

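The scene view shows the dryer at (343,185) with its quadrant at (310,130), and the isolator at (372,275). The top view shows the knob at (332,217) and the isolator at (420,233). I'll zoom in on both for detail.

```bash
cat > h.py <<'E'
import numpy as np,cv2,pickle
def ray(c,uv):
    d=c["R"].T@np.linalg.solve(c["mtx"],[uv[0],uv[1],1.]);return -c["R"].T@c["t"],d/np.linalg.norm(d)
def onz(c,uv,z):
    o,d=ray(c,uv);return o+d*(z-o[2])/d[2]
def proj(c,X):
    p=c["mtx"]@(c["R"]@np.asarray(X,float)+c["t"]);return p[:2]/p[2]
def tri(c1,u1,c2,u2):
    A=[];b=[]
    for c,u in((c1,u1),(c2,u2)):
        o,d=ray(c,u);P=np.eye(3)-np.outer(d,d);A.append(P);b.append(P@o)
    A=np.vstack(A);b=np.hstack(b);X=np.linalg.lstsq(A,b,rcond=None)[0];return X,np.linalg.norm(A@X-b)
E
python3 - <<'E'
import pickle,cv2,numpy as np
d=pickle.load(open("d0.pkl","rb"))
a=d["top"]["img"][100:260,250:450];b=d["scene"]["img"][85:310,270:420]
a=cv2.resize(a,None,fx=4,fy=3.75*4/3.75*0.9375,interpolation=cv2.INTER_CUBIC)
cv2.imwrite("pics/topc.png",cv2.resize(d["top"]["img"][110:260,250:450],(800,600),interpolation=cv2.INTER_CUBIC))
cv2.imwrite("pics/scc.png",cv2.resize(d["scene"]["img"][90:310,270:410],None,fx=2.7,fy=2.7,interpolation=cv2.INTER_CUBIC))
E
```

```text
(no output)
```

View pics/topc.png

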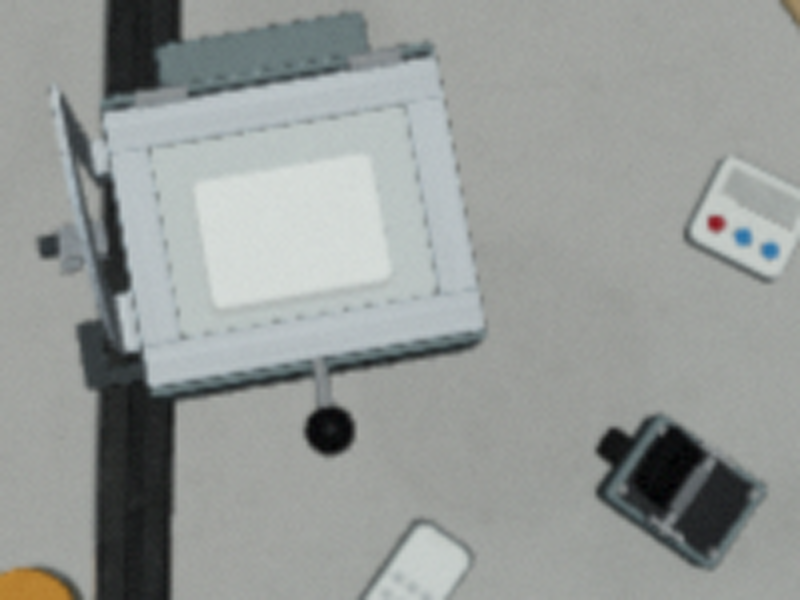

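View pics/scc.png

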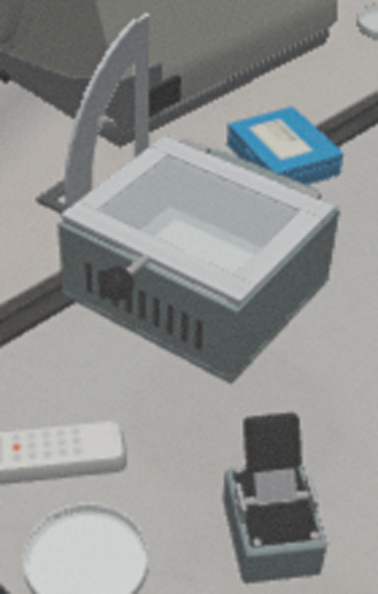

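The top crop shows the knob at full-image (332.5,217.5), the clip at about (267,173), the gland at (403,222) and the toggle leaning towards it. The scene crop shows the clip as a faint spot at (309,135).

Run:
```python
from h import *
d=pickle.load(open("d0.pkl","rb"));T=d["top"];S=d["scene"]
f=lambda x,y:(250+x/4-.4,110+y/4-.4)
g=lambda x,y:(270+x/2.7-.3,90+y/2.7-.3)
k=onz(T,f(330,430),.1);print("knob",k.round(3),"tri",tri(T,f(330,430),S,g(118,283)))
C=[onz(T,f(*p),.104) for p in((104,112),(436,60),(484,325),(150,382))]
print(np.round(C,3)); print([round(np.linalg.norm(C[i]-C[(i+1)%4]),4) for i in range(4)])
ax=(C[0]+C[1]-C[2]-C[3]);ay=C[0]+C[3]-C[1]-C[2]
print("yaws",np.degrees(np.arctan2(ax[1],ax[0])),np.degrees(np.arctan2(-ay[0],ay[1])))
m=sum(C)/4; a=m-k; print("yaw knob-centre",np.degrees(np.arctan2(a[1],a[0])),np.linalg.norm(a[:2]))
yaw=np.arctan2(ax[1],ax[0]); 
ux=np.array([np.cos(yaw),np.sin(yaw),0]);uy=np.array([-ux[1],ux[0],0])
H=k+.198*ux
for yo,r,p in((.121,.113,None),):
  for th in np.arange(.5,.96,.05):
    X=H-ux*r*np.cos(th)+uy*yo+np.array([0,0,r*np.sin(th)])
    q=proj(T,X);s=proj(S,X);print(round(th,2),((q-[249.6,109.6])*4).round(),((s-[269.7,89.7])*2.7).round())
# isolator
B=[onz(T,f(*p),.043) for p in((658,415),(765,492),(710,568),(600,490))]
print("iso",np.round(B,3),np.mean(B,0),[round(np.linalg.norm(B[i]-B[(i+1)%4]),4) for i in range(4)])
v=(B[0]+B[3]-B[1]-B[2]);print("iso yaw",np.degrees(np.arctan2(v[1],v[0])))
iy=np.arctan2(v[1],v[0]);c=np.mean(B,0);vx=np.array([np.cos(iy),np.sin(iy),0])
tip=np.array([c[0],c[1],.048])+.062*(np.sin(.6)*vx+np.array([0,0,np.cos(.6)]))
print("tip",tip,(proj(T,tip)-[249.6,109.6])*4,(proj(S,tip)-[269.7,89.7])*2.7)
```

```text
knob [ 0.514 -0.148  0.1  ] tri (array([ 0.51567456, -0.14965249,  0.10146757]), np.float64(0.0028357375071625204))
[[ 0.688 -0.022  0.104]
 [ 0.719 -0.204  0.104]
 [ 0.573 -0.232  0.104]
 [ 0.539 -0.05   0.104]]
[np.float64(0.1857), np.float64(0.1493), np.float64(0.1856), np.float64(0.1514)]
yaws 10.671052834465439 10.168508143145287
yaw knob-centre 10.548765759309857 0.11753425022789393
0.5 [ 71. 280.] [ 74. 125.]
0.55 [ 69. 274.] [ 75. 119.]
0.6 [ 67. 267.] [ 77. 113.]
0.65 [ 65. 260.] [ 80. 107.]
0.7 [ 63. 252.] [ 82. 101.]
0.75 [ 61. 244.] [84. 95.]
0.8 [ 59. 235.] [87. 89.]
0.85 [ 57. 226.] [90. 83.]
0.9 [ 54. 217.] [93. 78.]
0.95 [ 52. 207.] [96. 72.]
iso [[ 0.527 -0.34   0.043]
 [ 0.483 -0.402  0.043]
 [ 0.439 -0.37   0.043]
 [ 0.483 -0.306  0.043]] [ 0.48311665 -0.35459407  0.043     ] [np.float64(0.0758), np.float64(0.0545), np.float64(0.0774), np.float64(0.0552)]
iso yaw 55.07293211324981
tip [ 0.5031598  -0.3258918   0.09917081] [653.02229599 454.46801572] [265.13635925 414.71948262]
```

Run:
```python
from h import *
from scipy.spatial.transform import Rotation as Ro
from station import get_obs
d=pickle.load(open("d0.pkl","rb"));T=d["top"];S=d["scene"]
for n,u in dict(elbow=(155,378),arm_mid=(90,190),shade_r=(225,110),shade_low=(160,165),shade_low2=(80,140)).items():
    print(n,onz(T,u,.55).round(3),onz(T,u,.4).round(3))
print(onz(T,(228,305),0).round(3),"scene lamp ray at top of image",[onz(S,(112,2),z).round(3) for z in(.4,.5,.55)])
print(Ro.from_rotvec(get_obs()["tool_rot"]).as_matrix().round(3))
```

```text
elbow [0.306 0.074 0.55 ] [0.259 0.125 0.4  ]
arm_mid [0.531 0.161 0.55 ] [0.543 0.236 0.4  ]
shade_r [ 0.634 -0.002  0.55 ] [0.672 0.03  0.4  ]
shade_low [0.563 0.077 0.55 ] [0.584 0.129 0.4  ]
shade_low2 [0.593 0.177 0.55 ] [0.621 0.255 0.4  ]
[0.305 0.094 0.   ] scene lamp ray at top of image [array([0.398, 0.411, 0.4  ]), array([ 0.285, -0.013,  0.5  ]), array([ 0.228, -0.225,  0.55 ])]
[[-0.893  0.45  -0.001]
 [ 0.45   0.893 -0.002]
 [ 0.    -0.002 -1.   ]]
```

>>> carry_out(rows=[[0,0,0,0,-0.1,-0.15,1],[0,0,0,0,-0.2,-0.3,1],[0,0,0,0,-0.3,-0.45,1],[0,0,0,0,-0.4,-0.6,1],[0,0,0,0,-0.5,-0.75,1]])

```text
t: 0.6
tool_pos: [0.2181, 0.433, 0.4404]
tool_rot: [-0.726, -3.056, 0.001]
contact_force: [0.1, 0.4, -0.6]
opening: 0.0121
grip_force: 0.0
```

```bash
python3 -c "
from station import get_obs
o=get_obs();print(o['t'],o['q'].round(3),o['tool_pos'].round(3),o['tool_rot'].round(3),o['opening'])"
```

```text
0.6 [ 0.951 -0.318  1.608 -0.     1.852 -0.153] [0.218 0.433 0.44 ] [-7.260e-01 -3.056e+00  1.000e-03] 0.012149863169907887
```

>>> carry_out(rows=[[0,0,-0.04,0,-0.02,-0.16,1],[0,0,-0.08,0,-0.04,-0.32,1],[0,0,-0.12,0,-0.06,-0.48,1],[0,0,-0.16,0,-0.08,-0.64,1],[0,0,-0.207,0,-0.1,-0.8,1]])

```text
t: 1.1
tool_pos: [0.205, 0.4069, 0.6809]
tool_rot: [0.297, -3.127, 0.0]
contact_force: [0.2, 0.3, 0.0]
opening: -0.0001
grip_force: 0.0
```

```bash
python3 -c "
from station import get_obs
from scipy.spatial.transform import Rotation as R
o=get_obs();print(o['t'],o['q'].round(3),o['tool_pos'].round(3),R.from_rotvec(o['tool_rot']).as_matrix().round(3),o['opening'])"
```

```text
1.1 [ 0.941 -0.206  1.104  0.     2.243 -0.819] [0.205 0.407 0.681] [[-0.982 -0.188 -0.   ]
 [-0.188  0.982 -0.   ]
 [ 0.    -0.    -1.   ]] -0.0001453415098881913
```

>>> carry_out(rows=[[0,0,0,-0.02,-0.16,-0.02,1],[0,0,0,-0.04,-0.32,-0.04,1],[0,0,0,-0.07,-0.48,-0.06,1],[0,0,0,-0.09,-0.64,-0.08,1],[0,0,0,-0.115,-0.81,-0.08,1]])

```text
t: 1.6
tool_pos: [0.2829, 0.1747, 0.7039]
tool_rot: [-0.29, 3.127, 0.0]
contact_force: [1.1, -0.6, 1.0]
opening: -0.0
grip_force: 0.0
```

>>> carry_out(rows=[[0,0,0,-0.04,-0.16,0,1],[0,0,0,-0.08,-0.32,0,1],[0,0,0,-0.12,-0.48,0,1],[0,0,0,-0.16,-0.64,0,1],[0,0,0,-0.2,-0.8,0,1]])

```text
t: 2.1
tool_pos: [0.3861, -0.0509, 0.7031]
tool_rot: [-0.287, 3.128, 0.0]
contact_force: [0.1, 1.3, 0.2]
opening: -0.0
grip_force: 0.0
```

```bash
python3 -c "
from station import get_obs
o=get_obs();print(o['t'],o['q'].round(3),o['tool_pos'].round(3),o['tool_rot'].round(3),o['contact_force'].round(2))"
```

```text
2.1 [-0.323 -0.318  1.151  0.     2.309 -2.076] [ 0.386 -0.051  0.703] [-0.287  3.128  0.   ] [0.12 1.29 0.19]
```

>>> carry_out(rows=[[0,0,0,-0.03,-0.08,0.14,1],[0,0,0,-0.06,-0.16,0.28,1],[0,0,0,-0.1,-0.25,0.42,1],[0,0,0,-0.13,-0.33,0.56,1],[0,0,0,-0.16,-0.42,0.7,1]])

```text
t: 2.6
tool_pos: [0.4559, -0.164, 0.492]
tool_rot: [0.288, -3.128, -0.001]
contact_force: [0.2, 0.9, 0.3]
opening: 0.0004
grip_force: 0.0
```

>>> carry_out(rows=[[0,0,0,-0.03,-0.08,0.12,1],[0,0,0,-0.06,-0.16,0.24,1],[0,0,0,-0.1,-0.25,0.36,1],[0,0,0,-0.13,-0.33,0.48,1],[0,0,0,-0.16,-0.42,0.55,1]])

```text
t: 3.1
tool_pos: [0.5252, -0.2783, 0.3248]
tool_rot: [0.288, -3.124, -0.006]
contact_force: [0.6, 0.3, -0.3]
opening: -0.0002
grip_force: 0.0
```

Run:
```python
from station import get_obs,get_image
import cv2,pickle
o=get_obs();print(o['t'],o['q'].round(3),o['tool_pos'].round(4),o['tool_rot'].round(3))
w=get_image("wrist");s=get_image("scene");pickle.dump((w,s),open("d1.pkl","wb"))
cv2.imwrite("pics/w1.png",w["img"])
```

```text
3.1 [-0.612 -0.054  1.566  0.     1.636 -2.367] [ 0.5252 -0.2783  0.3248] [ 0.288 -3.124 -0.006]
```

View pics/w1.png

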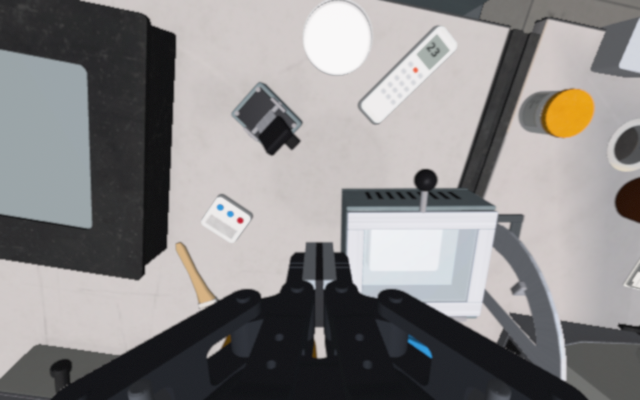

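The wrist view shows the toggle leaning to the gland at (285,138), the knob at (426,180), and the clip inside the quadrant at (519,288).

Run:
```python
from h import *
T=pickle.load(open("d0.pkl","rb"))["top"];w,s=pickle.load(open("d1.pkl","rb"))
def blob(im,c,r,th=45):
    x,y=c;p=im[y-r:y+r,x-r:x+r].max(2)<th
    n,l,st,ce=cv2.connectedComponentsWithStats(p.astype(np.uint8));i=1+np.argmax(st[1:,4]);return ce[i]+[x-r,y-r],st[i]
a,_=blob(w["img"],(426,180),14);b,_=blob(T["img"],(332,217),10)
print(a,b,tri(w,a,T,b),onz(w,a,.1),onz(T,b,.1))
# predicted isolator features in wrist
for X in([.483,-.355,.043],[.503,-.326,.099],[.514,-.148,.1]):print(proj(w,X).round(1))
c=w["img"][240:340,470:570];cv2.imwrite("pics/w1c.png",np.hstack([cv2.resize(c,(400,400),interpolation=2),cv2.resize(w["img"][75:160,225:310],(400,400),interpolation=2)]))
k=tri(w,a,T,b)[0];yaw=np.radians(10.5);ux=np.array([np.cos(yaw),np.sin(yaw),0]);uy=np.array([-ux[1],ux[0],0]);H=np.r_[k[:2],.1]+.198*ux
for th in np.arange(.5,.96,.05):
    X=H-ux*.113*np.cos(th)+uy*.121+[0,0,.113*np.sin(th)];print(round(th,2),((proj(w,X)-[470,240])*4).round(),end=' ')
```

```text
[425.17684887 179.75562701] [332.04081633 217.04081633] (array([ 0.51461385, -0.14842587,  0.1006295 ]), np.float64(0.000541759201028206)) [ 0.51508888 -0.14830232  0.1       ] [ 0.51427041 -0.14831188  0.1       ]
[266.9 118.2]
[281.7 142.7]
[425.7 178.9]
0.5 [271. 140.] 0.55 [280. 158.] 0.6 [289. 177.] 0.65 [298. 196.] 0.7 [307. 217.] 0.75 [314. 238.] 0.8 [322. 260.] 0.85 [329. 282.] 0.9 [335. 304.] 0.95 [340. 327.]
```

View pics/w1c.png

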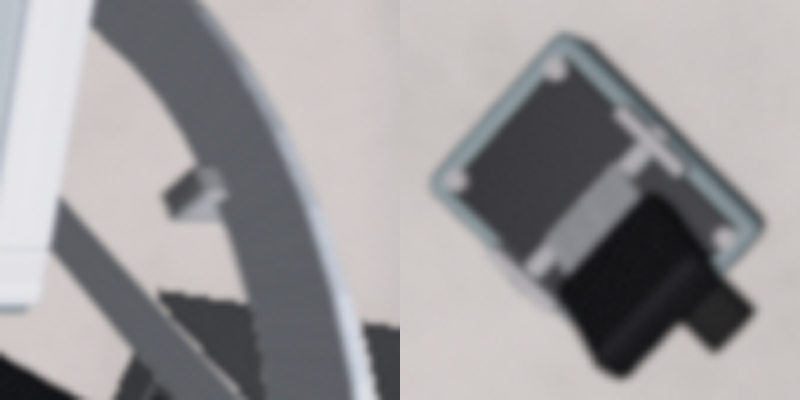

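>>> carry_out(rows=[[0,0,0,-0.005,-0.02,0.1,1],[0,0,0,-0.005,-0.02,0.25,1],[0,0,0,-0.005,-0.02,0.4,1],[0,0,0,-0.005,-0.02,0.5,1],[0,0,0,-0.005,-0.02,0.5,1]])

```text
t: 3.7
tool_pos: [0.5257, -0.2815, 0.1742]
tool_rot: [0.288, -3.121, -0.01]
contact_force: [-0.3, -0.4, -0.3]
opening: 0.0001
grip_force: 0.0
```

```bash
python3 -c "
from station import get_obs
from scipy.spatial.transform import Rotation as R
o=get_obs();print(o['t'],o['tool_pos'].round(4),R.from_rotvec(o['tool_rot']).as_matrix().round(4),o['contact_force'].round(2))"
```

```text
3.7 [ 0.5257 -0.2815  0.1742] [[-0.9831 -0.1828 -0.0081]
 [-0.1828  0.9831  0.0059]
 [ 0.0068  0.0073 -1.    ]] [-0.3  -0.36 -0.27]
```

>>> carry_out(rows=[[0,0,0,-0.013,-0.02,0.1,1],[0,0,0,-0.013,-0.02,0.2,1],[0,0,0,-0.013,-0.02,0.313,1],[0,0,0,-0.013,-0.02,0.313,1]])

```text
t: 4.1
tool_pos: [0.5317, -0.2876, 0.0831]
tool_rot: [0.288, -3.124, -0.006]
contact_force: [-0.3, -0.6, -0.8]
opening: -0.0001
grip_force: 0.0
```

>>> carry_out(rows=[[0,0,0,0.05,-0.05,0,1],[0,0,0,0.1,-0.1,0,1],[0,0,0,0.14,-0.14,0,1],[0,0,0,0.18,-0.175,0,1],[0,0,0,0.21,-0.205,0,1]])

```text
t: 4.6
tool_pos: [0.4861, -0.3645, 0.0944]
tool_rot: [-0.288, 3.12, -0.014]
contact_force: [0.0, 0.3, 0.1]
opening: 0.0002
grip_force: 0.0
```

Run:
```python
from station import get_obs,get_image
import cv2,pickle
o=get_obs();print(o['t'],o['tool_pos'].round(4),o['contact_force'].round(2))
s=get_image("scene")
cv2.imwrite("pics/s2.png",cv2.resize(s["img"][210:310,320:420],(500,500),interpolation=2))
```

```text
4.6 [ 0.4861 -0.3645  0.0944] [0.03 0.3  0.07]
```

View pics/s2.png

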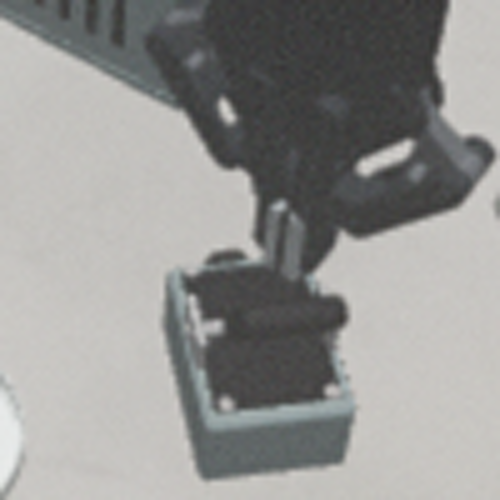

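>>> carry_out(rows=[[0,0,0,0,0,-0.16,1],[0,0,0,0,0,-0.32,1],[0,0,0,-0.05,0.15,-0.4,0.3],[0,0,0,-0.1,0.31,-0.45,-0.3],[0,0,0,-0.15,0.47,-0.5,-1]])

```text
t: 5.15
tool_pos: [0.501, -0.2208, 0.237]
tool_rot: [-0.286, 3.125, -0.003]
contact_force: [0.5, 0.5, -0.7]
opening: 0.0431
grip_force: 0.0
```

>>> carry_out(rows=[[0,0,0,-0.075,0.11,0,-1],[0,0,0,-0.075,0.22,0,-1],[0,0,0,-0.075,0.22,0,-1]])

```text
t: 5.45
tool_pos: [0.5108, -0.1495, 0.2355]
tool_rot: [-0.295, 3.125, -0.0]
contact_force: [-0.0, -1.1, -0.5]
opening: 0.0845
grip_force: 0.0
```

Run:
```python
from station import get_obs,get_image
from scipy.spatial.transform import Rotation as R
import cv2,pickle,numpy as np
from h import *
o=get_obs();M=R.from_rotvec(o['tool_rot']).as_matrix();print(o['t'],o['tool_pos'].round(4),M.round(3),o['opening'])
for n,k in((0,[.5145,-.1484,.0805]),(1,[.5145,-.1484,.16])):print((M.T@(np.array(k)-o['tool_pos'])/.3).round(3))
w=get_image("wrist");t=get_image("top");pickle.dump((w,t),open("d2.pkl","wb"))
cv2.imwrite("pics/w3.png",np.hstack([w["img"][:,160:560],cv2.resize(t["img"][180:280,360:460],(400,400),interpolation=2)]))
```

```text
5.45 [ 0.5108 -0.1495  0.2355] [[-0.982 -0.187  0.002]
 [-0.187  0.982  0.   ]
 [-0.002 -0.    -1.   ]] 0.0844851351346222
[-0.011  0.001  0.517]
[-0.012  0.001  0.252]
```

View pics/w3.png

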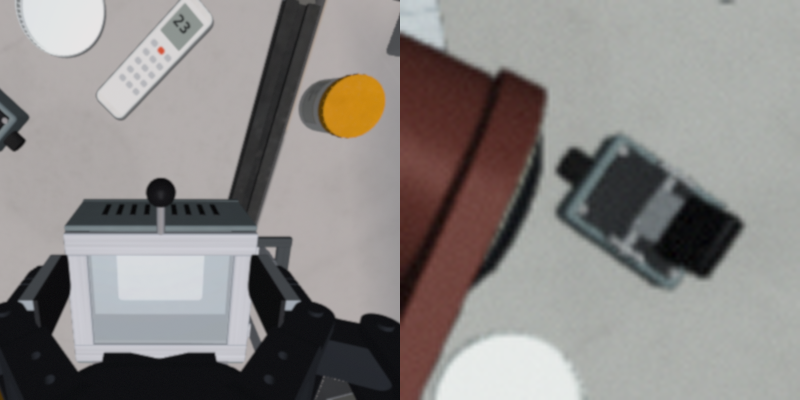

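The picture confirms it: the toggle now leans away from the gland (off). I'll descend onto the knob and grip it.

>>> carry_out(rows=[[0,0,0,-0.011,0,0.13,-1],[0,0,0,-0.011,0,0.26,-1],[0,0,0,-0.011,0,0.39,-1],[0,0,0,-0.011,0,0.517,-1],[0,0,0,-0.011,0,0.517,-1]])

```text
t: 6.05
tool_pos: [0.5094, -0.1517, 0.0724]
tool_rot: [0.284, -3.118, -0.009]
contact_force: [-0.7, 0.3, -0.4]
opening: 0.0853
grip_force: 0.0
```

>>> carry_out(rows=[[0,0,0,0,0,0,1],[0,0,0,0,0,0,1],[0,0,0,0,0,0,1],[0,0,0,0,0,0,1],[0,0,0,0,0,0,1]], force=40)

```text
t: 6.55
tool_pos: [0.5143, -0.1475, 0.0818]
tool_rot: [-0.287, 3.127, 0.018]
contact_force: [-8.0, 19.2, 18.7]
opening: 0.0258
grip_force: 38.2
```

Run:
```python
from station import get_obs
from scipy.spatial.transform import Rotation as R
import numpy as np
o=get_obs();M=R.from_rotvec(o['tool_rot']).as_matrix();print(o['t'],o['tool_pos'].round(4),M.round(3),o['opening'],o['grip_force'],o['contact_force'])
yaw=np.radians(10.5);u=np.array([np.cos(yaw),np.sin(yaw),0])
for th in np.arange(.05,.76,.05):
    d=.198*((1-np.cos(th))*u+np.array([0,0,np.sin(th)]));print(round(th,2),(M.T@d/.3).round(3))
```

```text
6.55 [ 0.5143 -0.1475  0.0818] [[-0.983 -0.182 -0.   ]
 [-0.182  0.983  0.012]
 [-0.002  0.011 -1.   ]] 0.025791604963076115 38.150948882102966 [-8.03415072 19.16752053 18.6561315 ]
0.05 [-0.001  0.    -0.033]
0.1 [-0.003  0.001 -0.066]
0.15 [-0.008  0.001 -0.099]
0.2 [-0.013  0.002 -0.131]
0.25 [-0.021  0.002 -0.163]
0.3 [-0.03   0.002 -0.195]
0.35 [-0.04   0.003 -0.226]
0.4 [-0.053  0.003 -0.257]
0.45 [-0.066  0.003 -0.287]
0.5 [-0.081  0.004 -0.316]
0.55 [-0.098  0.004 -0.345]
0.6 [-0.116  0.004 -0.372]
0.65 [-0.135  0.005 -0.399]
0.7 [-0.156  0.005 -0.425]
0.75 [-0.178  0.005 -0.449]
```

>>> carry_out(rows=[[0,0,0,-0.003,0,-0.066,1],[0,0,0,-0.013,0.001,-0.131,1],[0,0,0,-0.03,0.002,-0.195,1],[0,0,0,-0.053,0.002,-0.257,1],[0,0,0,-0.053,0.002,-0.257,1]], force=50)

```text
t: 7.05
tool_pos: [0.5292, -0.1446, 0.1576]
tool_rot: [0.29, -3.128, -0.013]
contact_force: [-4.1, 12.8, -1.9]
opening: 0.0251
grip_force: 49.4
```

Run:
```python
from station import get_obs,get_image
from h import *
o=get_obs();print(o['t'],o['tool_pos'].round(4),o['tool_rot'].round(3),o['opening'],o['grip_force'],o['contact_force'],o['wrist_torque'])
c={n:get_image(n) for n in("wrist","scene","top")};pickle.dump(c,open("d3.pkl","wb"))
i=c["wrist"]["img"][200:400,440:640];t=c["top"]["img"][130:215,250:335];s=c["scene"]["img"][80:220,280:350]
cv2.imwrite("pics/m3.png",np.hstack([cv2.resize(c["top"]["img"][120:220,250:350],(400,400),interpolation=2),cv2.resize(c["scene"]["img"][90:190,270:370],(400,400),interpolation=2)]))
```

```text
7.05 [ 0.5292 -0.1446  0.1576] [ 0.29  -3.128 -0.013] 0.025149667049612797 49.38174605369568 [-4.08378196 12.82350401 -1.88990372] [ 2.03553164  0.70688254 -0.04981425]
```

View pics/m3.png

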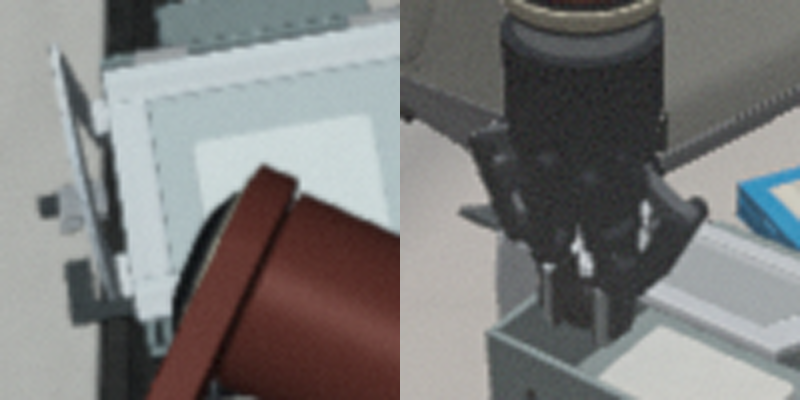

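The top view now shows the clip block at crop (70,212), thumbscrew (48,207), and the dark pointer with its tip side at crop (80,260). I estimate the index at about 0.63 rad, so I'll raise to there and then compare precisely.

>>> carry_out(rows=[[0,0,0,-0.02,0.003,-0.045,1],[0,0,0,-0.045,0.006,-0.09,1],[0,0,0,-0.074,0.006,-0.131,1],[0,0,0,-0.074,0.006,-0.131,1],[0,0,0,-0.074,0.006,-0.131,1]])

```text
t: 7.7
tool_pos: [0.5506, -0.1406, 0.1948]
tool_rot: [-0.288, 3.128, 0.007]
contact_force: [-0.4, 5.9, -3.8]
opening: 0.0252
grip_force: 49.6
```

```bash
cat > look.py <<'E'
from station import get_obs,get_image
from h import *
import sys
o=get_obs();print(o['t'],o['tool_pos'].round(4),o['tool_rot'].round(3),o['opening'].round(4),o['grip_force'].round(1),o['contact_force'].round(1))
th=np.arcsin((o['tool_pos'][2]+.019-.1008)/.198);print("theta by z",th)
c={n:get_image(n) for n in("wrist","top")};pickle.dump(c,open(sys.argv[1],"wb"))
yaw=np.radians(10.5);u=np.array([np.cos(yaw),np.sin(yaw),0]);v=np.array([-u[1],u[0],0]);H=np.array([.5145,-.1484,.1])+.198*u
P=lambda cam,r,y,t:proj(cam,H-u*r*np.cos(t)+v*y+np.array([0,0,r*np.sin(t)]))
T=c["top"]
if __name__=="__main__":
    for t in(0,.392,th,.6,.65,.7):print(round(t,3),"tip",P(T,.116,.121,t).round(2),"nose",P(T,.113,.121,t).round(2))
E
python3 - <<'E'
import sys;sys.argv=["x","d4.pkl"]
exec(open("look.py").read())
t0=pickle.load(open("d0.pkl","rb"))["top"]["img"];t3=pickle.load(open("d3.pkl","rb"))["top"]["img"]
z=lambda im:cv2.resize(im[160:214,256:286],None,fx=11,fy=11,interpolation=cv2.INTER_CUBIC)
def g(im,pts):
    a=z(im)
    for p,col in pts:
        q=((p-[256,160]+.5)*11).astype(int);cv2.drawMarker(a,tuple(map(int,q)),col,0,14,1)
    return a[:594]
A=g(T["img"],[(P(T,.116,.121,th),(0,0,255)),(P(T,.113,.121,.65),(0,255,0)),(P(T,.113,.121,.75),(255,255,0))])
B=g(t3,[(P(T,.116,.121,.392),(0,0,255)),(P(T,.113,.121,.55),(0,255,0))])
cv2.imwrite("pics/m4.png",np.hstack([A,B]));print(A.shape)
E
```

```text
Traceback (most recent call last):
AttributeError: 'float' object has no attribute 'round'
```

```bash
sed -i "s/o\['opening'\].round(4),o\['grip_force'\].round(1)/o['opening'],o['grip_force']/" look.py
python3 - <<'E'
import sys;sys.argv=["x","d4.pkl"]
exec(open("look.py").read())
t0=pickle.load(open("d0.pkl","rb"))["top"]["img"];t3=pickle.load(open("d3.pkl","rb"))["top"]["img"]
z=lambda im:cv2.resize(im[160:214,256:286],None,fx=11,fy=11,interpolation=cv2.INTER_CUBIC)
def g(im,pts):
    a=z(im)
    for p,col in pts:
        q=((p-[256,160]+.5)*11).astype(int);cv2.drawMarker(a,tuple(map(int,q)),col,0,14,1)
    return a[:594]
A=g(T["img"],[(P(T,.116,.121,th),(0,0,255)),(P(T,.113,.121,.65),(0,255,0)),(P(T,.113,.121,.75),(255,255,0))])
B=g(t3,[(P(T,.116,.121,.392),(0,0,255)),(P(T,.113,.121,.55),(0,255,0))])
cv2.imwrite("pics/m4.png",np.hstack([A,B]));print(A.shape)
E
```

```text
7.7 [ 0.5506 -0.1406  0.1948] [-0.288  3.128  0.007] 0.02518733903009553 49.62494909763336 [-0.4  5.9 -3.8]
theta by z 0.6071871279539959
0 tip [271.54 189.47] nose [271.31 188.13]
0.392 tip [268.69 183.56] nose [268.53 182.33]
0.607 tip [266.59 176.84] nose [266.49 175.76]
0.6 tip [266.66 177.1 ] nose [266.56 176.01]
0.65 tip [266.14 175.22] nose [266.05 174.18]
0.7 tip [265.6  173.22] nose [265.52 172.24]
(594, 330, 3)
```

View pics/m4.png

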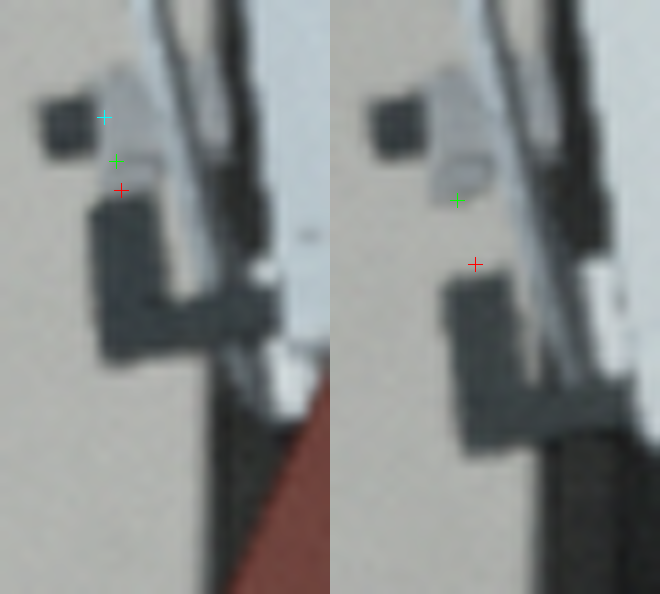

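The left panel shows the pointer tip edge at y≈197 just overlapping the nose end, and the right panel shows the unobstructed nose end at y≈205. The lid is therefore slightly high, by about 0.02 rad, so I'll measure the edges to sub-pixel.

Run:
```python
from h import *
t0=pickle.load(open("d0.pkl","rb"))["top"]["img"];t3=pickle.load(open("d3.pkl","rb"))["top"]["img"]
T=pickle.load(open("d4.pkl","rb"))["top"];t4=T["img"]
for n,i in(("t0",t0),("t3",t3),("t4",t4)):
    print(n);print(i[164:192,263:273].mean(2).astype(int))
yaw=np.radians(10.5);u=np.array([np.cos(yaw),np.sin(yaw),0]);v=np.array([-u[1],u[0],0]);H=np.array([.5145,-.1484,.1])+.198*u
W=pickle.load(open("d1.pkl","rb"))[0]
for r in(.095,.1,.105):
  for t in(.55,.6,.65):
    print(r,t,[((proj(W,H-u*r*np.cos(t)+v*y+np.array([0,0,r*np.sin(t)]))-[470,240]+.5)*4).round() for y in(.095,.1,.105)])
```

```text
t0
[[161 159 161 160 159 166 166 148  91 113]
 [163 161 154 149 150 159 168 153  94  89]
 [155 154 149 136 136 145 160 158 111  89]
 [146 138 143 134 135 140 152 161 121  86]
 [109 117 134 136 133 135 146 161 136  84]
 [ 65  91 133 136 137 132 137 155 145  88]
 [ 60  88 137 139 140 138 137 143 139  96]
 [ 58  85 133 136 136 139 141 145 145 111]
 [ 52  78 132 136 137 142 142 148 148 125]
 [ 65  92 135 139 133 136 136 142 151 135]
 [111 123 144 132 122 118 120 121 147 141]
 [156 152 139 129 131 132 132 117 140 144]
 [159 156 138 133 129 130 129 127 156 145]
 [160 155 141 128 123 119 124 138 155 151]
 [160 155 139 139 134 141 155 157 156 147]
 [161 161 158 158 158 156 160 158 158 147]
 [161 161 162 162 162 161 160 160 158 151]
 [161 160 162 162 162 159 158 161 160 151]
 [160 161 160 160 161 161 161 163 159 156]
 [161 159 159 162 159 160 160 160 158 158]
 [159 161 161 160 161 159 160 161 161 160]
 [161 162 161 160 161 160 160 161 161 160]
 [162 160 160 160 160 161 160 160 161 159]
 [161 160 159 160 158 161 162 160 161 158]
 [162 162 158 159 158 160 160 158 159 160]
 [158 159 160 160 158 
[... 2489 characters left out ...]
  80  64  61  65  63  63  66  73]]
0.095 0.55 [array([161., 188.]), array([178., 188.]), array([195., 188.])]
0.095 0.6 [array([167., 203.]), array([185., 203.]), array([202., 203.])]
0.095 0.65 [array([174., 220.]), array([191., 220.]), array([208., 220.])]
0.1 0.55 [array([169., 180.]), array([186., 180.]), array([203., 180.])]
0.1 0.6 [array([176., 197.]), array([193., 197.]), array([211., 197.])]
0.1 0.65 [array([183., 214.]), array([200., 214.]), array([218., 214.])]
0.105 0.55 [array([177., 172.]), array([195., 172.]), array([212., 172.])]
0.105 0.6 [array([185., 190.]), array([202., 190.]), array([220., 190.])]
0.105 0.65 [array([192., 208.]), array([209., 208.]), array([227., 208.])]
```

```bash
python3 - <<'E'
from h import *
from scipy.optimize import brentq
T=pickle.load(open("d4.pkl","rb"))["top"]
yaw=np.radians(10.5);u=np.array([np.cos(yaw),np.sin(yaw),0]);v=np.array([-u[1],u[0],0]);H=np.array([.5145,-.1484,.1])+.198*u
def row(r,t,tan):
    X=H-u*(r*np.cos(t)-tan*np.sin(t))+v*.121+np.array([0,0,r*np.sin(t)+tan*np.cos(t)]);return proj(T,X)[1]
for th in(.59,.607,.62):
  for tk in(.003,.005,.007):
    off=177.3-row(.116,th,.002)
    i=brentq(lambda a:row(.113,a,-tk/2)+off-178.25,.4,.9);print(th,tk,"off",round(off,2),"index",round(i,4),"d",round(i-th,4))
E
python3 look.py d5.pkl | head -2
```

```text
0.59 0.003 off 0.46 index 0.5615 d -0.0285
0.59 0.005 off 0.46 index 0.5705 d -0.0195
0.59 0.007 off 0.46 index 0.5797 d -0.0103
0.607 0.003 off 1.09 index 0.5804 d -0.0266
0.607 0.005 off 1.09 index 0.5894 d -0.0176
0.607 0.007 off 1.09 index 0.5986 d -0.0084
0.62 0.003 off 1.58 index 0.5948 d -0.0252
0.62 0.005 off 1.58 index 0.6038 d -0.0162
0.62 0.007 off 1.58 index 0.6129 d -0.0071
7.8 [ 0.5503 -0.1406  0.1943] [ 0.288 -3.128 -0.008] 0.024961438883326408 49.626705050468445 [ 0.2  6.3 -3.9]
theta by z 0.604208029082676
```

>>> carry_out(rows=[[0,0,0,0.007,0,0.01,1],[0,0,0,0.007,0,0.01,1],[0,0,0,0.007,0,0.01,1],[0,0,0,0.007,0,0.01,1],[0,0,0,0.007,0,0.01,1]])

```text
t: 8.4
tool_pos: [0.5483, -0.141, 0.1912]
tool_rot: [0.288, -3.128, -0.008]
contact_force: [0.6, 7.3, -4.2]
opening: 0.0255
grip_force: 49.6
```

```bash
python3 look.py d6.pkl | head -2
python3 - <<'E'
from h import *
from station import get_image
a=np.mean([get_image("top")["img"][172:184,263:273].mean(2) for _ in range(4)],0)
b=pickle.load(open("d5.pkl","rb"))["top"]["img"][172:184,263:273].mean(2)
print(b.astype(int));print(a.astype(int))
E
```

```text
8.4 [ 0.5483 -0.141   0.1912] [ 0.288 -3.128 -0.008] 0.025539850087858106 49.61674690246582 [ 0.6  7.3 -4.2]
theta by z 0.585384285307753
[[ 64  89 147 153 153 153 154 163 164 139]
 [ 75 101 152 151 148 149 149 157 167 152]
 [127 138 159 145 138 133 131 135 159 154]
 [172 168 155 142 145 145 143 134 157 158]
 [177 171 154 142 142 139 140 139 168 162]
 [175 165 138 128 116 107 108 137 171 166]
 [169 141  93  77  72  66  81 128 166 163]
 [159  91  67  62  62  60  69 111 166 164]
 [157  86  63  62  59  62  64 103 166 166]
 [158  91  66  63  60  62  69 101 163 169]
 [159  96  65  61  63  60  64  90 143 171]
 [160 107  66  63  59  60  65  83 131 170]]
[[ 60  88 145 151 152 153 156 163 164 138]
 [ 73 100 151 151 147 148 150 154 168 152]
 [126 138 158 146 136 132 131 133 160 154]
 [171 169 154 142 143 145 144 131 156 158]
 [175 170 153 145 142 142 141 140 168 164]
 [175 168 151 140 133 126 122 142 171 167]
 [170 151 131 123 115 111 113 133 169 162]
 [160 109  97  84  73  72  72 106 166 162]
 [157  91  67  63  63  62  64  99 158 164]
 [159  96  65  61  62  61  65  85 141 167]
 [161 104  68  61  61  61  62  83 134 168]
 [161 105  66  62  62  61  63  76 123 169]]
```

```bash
python3 -c "
from station import finish_job
print(finish_job())"
```

```text
the job is handed in; nothing more can be done
None
```

I flipped the isolator to off while the lid was still shut, then raised the lid by its knob to about 0.585 rad, opposite the index clip to within about 0.01 rad by my top-view measurement. I handed the job in with the gripper still holding the knob; no verdict came back.

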